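Tare the scale that carries the empty tray

ROBOT

A 7-joint arm with a two-finger parallel gripper is mounted at the origin on the work surface. World frame = base frame: x ahead of the robot, y to its left, z up, the work surface at z = 0. Lengths are in m, angles in rad, forces in N, time in s.
With the tool pointing down it reaches from about 0.425 to 0.875 m from the base axis. Payload 4.7 kg.
Tool frame: the origin (TCP) lies on the centre line of the jaws, within the pads' length; the fingertips stand 8 mm ahead of it and the grasp point (between the pads) lies 11 mm behind it; x points along the fingers, z is the direction in which the jaws open and shut, and the axes are right-handed (so a half turn about x gives the same grasp; the last joint's range is limited). The gripper opens to 87 mm and grips with 3 to 60 N. Pads are 19 mm wide; open, the fingers measure 117 mm over their backs; the gripper's body (75 mm by 190 mm) begins 51 mm behind the grasp point.
Start: joints at [1.274, 0.321, -0.07, 1.45, 0.023, 1.371, -0.057], TCP at [0.199, -0.619, 0.231] pointing down, gripper open.
Joint ranges: [-2.86, 2.86], [-0.3, 2.09], [-1.38, 1.24], [0.06, 2.45], [-1.56, 4.7], [0.09, 2.05], [-2.69, 2.69]. Speed limits (rad/s): [2.57, 2.57, 3.14, 3.14, 3.14, 3.14, 3.14].

INTERFACE

Orientations are given as a unit quaternion [w, x, y, z].
In Python, from cell import ctrl gives the robot as it stands. The module is installed in compiled form; this text tells all that it offers.
- The arm moves only by the shell command python3 -m jog 'ROWS' [OPENING] [FORCE]. ROWS is JSON, a list of rows, each a list of 2 entries, a list of its own where there are three numbers: the shift along the tool's x, y, z in mm, then the turn, a rotation vector about the tool's x, y, z in degrees. A call has 1 to 10 rows; each row is the pose to reach, as a shift and turn from the pose commanded when the call began, along the tool's axes at that moment; what a row does not reach only later rows make up. A row lasts 1/12 s, in which the tool goes at most 41.7 mm and 7.16 degrees, less where a joint would pass 70% of its speed; a pose out of reach is approached as far as the arm can. A call with a gripper value outside its range is refused whole. OPENING is the closure, from -1 (fully open) to 1 (shut), so that 0 is half open, set as the call begins (- or left out, the last holds). The fingers move at their own pace and stop on an object; FORCE is the grip in N (left out, the last holds). Time passes only in rows, so rows that repeat a pose let the fingers close. It gives the time, the measured TCP pose, the force and the opening at its end, in the units of the state.
- ctrl.get_obs(): the state, without advancing time (a new reading comes with each control period).
- ctrl.snapshot(name): name is "side" or "top"; returns (picture, depth): 384x512x3 uint8, red, green, blue; 384x512 float32, m along the optical axis (not along the pixel's ray), 0 where there is no reading.
- ctrl.camera_info(name): a dict with "vfov" (degrees; the focal length in pixels is half the picture's height over the tangent of half this angle, whatever the lens; pixels are square), "cx", "cy" (the principal point, pixels), "cam_to_world" (4x4, takes a point from camera to world coordinates). Camera axes: x right, y down, z forward; pixel columns grow to the right and rows downward; lengths in m; the calibration is good to about 2 mm. A picture is of the moment at which its call begins. camera_info takes no time and is no camera call.
- ctrl.sign_off(): hands the job in, once; it reports no verdict.
The state is a dict: "time_s": time; "joint_pos": joint angles; "joint_velocities": joint speeds; "effort": joint torques, N m; "tcp_pos": TCP position; "ee_rot": TCP orientation; "force": force on the tool from outside, world axes, zero at the start; "ft_torque": the same for the moment, N m; "gripper_width": finger opening in m.
Only numpy, scipy, OpenCV 4.12 (cv2) and the standard library are available. Lean on these libraries where they do the work, as an engineer would, in place of code of your own. Each camera call takes 0.05 s, during which the arm holds its last target. There are 200 camera calls.

TASK

Two like bench scales stand on the table: one carries an open, empty tray, the other a tray with its lid on. Tare the scale with the open tray: with the fingertips press its tare key, the long key at the right-hand end of the row as you face the keypad, lightly but well down, then let it spring back and withdraw. Press no other key, keep off the weighing plates, the trays and the other scale, and leave everything where it stands; nothing is to be gripped or lifted.

Things in the scene. Friction and masses are not known exactly. Their poses are not given: they have to be found in the camera images.
- scale_1: Bench scale: the scale with the open tray, to be tared. Metal housing 280 (x) by 250 mm (y), fixed to the table. Origin: centre of its underside; x away from the operator, y to his left, z up. Black keypad slopes 20 deg, from 45 mm high at x -140 to 77 mm at x -52. Row of grey keys at x -116: four round, 22 mm, at y 98, 62, 26, -10; long tare key at y -68.
- tare_1_top (a point): Centre of the top face of the long tare key (50 mm along y, 22 mm across, 8 mm proud of the keypad) of the scale with the open tray, to be tared. z: outward normal of the sloping keypad, 20 deg from vertical, leaning to the scale's -x; y: along the key, the scale's +y. Pressed along -z; the point moves with the key. About 61 mm above the table when up.
- tare_1 (a joint): Travel of the tare key of scale_1 in m: 0 up, 0.006 fully down. Sprung: starts to move at 1.2 N, fully down at 4 N, comes back up by itself. Registers beyond 0.003. A light press: the scale must not be pushed with more than 30 N.
- plate_1: Stainless weighing plate of scale_1, 186 mm (x) by 236 mm (y), 10 mm thick. Origin: centre of its top face, 89 mm above the table and 46 mm behind (+x of) the scale's origin.
- key_1a (a joint): Travel in m of the first (leftmost) small round key of scale_1: 0 up, 0.006 fully down, sprung like the tare key. Not to be pressed.
- key_1b (a joint): Travel in m of the second small round key of scale_1: 0 up, 0.006 fully down, sprung like the tare key. Not to be pressed.
- key_1c (a joint): Travel in m of the third small round key of scale_1: 0 up, 0.006 fully down, sprung like the tare key. Not to be pressed.
- key_1d (a joint): Travel in m of the fourth (next to the tare key) small round key of scale_1: 0 up, 0.006 fully down, sprung like the tare key. Not to be pressed.
- scale_2: Bench scale: the other scale, with the lidded tray, to be left alone. Metal housing 280 (x) by 250 mm (y), fixed to the table. Origin: centre of its underside; x away from the operator, y to his left, z up. Black keypad slopes 20 deg, from 45 mm high at x -140 to 77 mm at x -52. Row of grey keys at x -116: four round, 22 mm, at y 98, 62, 26, -10; long tare key at y -68.
- tare_2_top (a point): Centre of the top face of the long tare key (50 mm along y, 22 mm across, 8 mm proud of the keypad) of the other scale, with the lidded tray, to be left alone. z: outward normal of the sloping keypad, 20 deg from vertical, leaning to the scale's -x; y: along the key, the scale's +y. Pressed along -z; the point moves with the key. About 61 mm above the table when up.
- tare_2 (a joint): Travel of the tare key of scale_2 in m: 0 up, 0.006 fully down. Sprung: starts to move at 1.2 N, fully down at 4 N, comes back up by itself. Registers beyond 0.003. A light press: the scale must not be pushed with more than 30 N.
- plate_2: Stainless weighing plate of scale_2, 186 mm (x) by 236 mm (y), 10 mm thick. Origin: centre of its top face, 89 mm above the table and 46 mm behind (+x of) the scale's origin.
- tray_open: Open, empty stainless sample tray on the plate of scale_1: 150 mm (x) by 200 mm (y), 36 mm high, 3 mm walls, a loop handle 12 mm out from each short end. Loose, about 0.5 kg. Origin: centre of its underside. Its front wall stands at least 60 mm behind the middle of the key row.
- tray_lidded: The same tray with a flat steel lid on and a 70 mm strap handle on the lid (61 mm high in all), on the plate of scale_2. Loose, about 0.8 kg, tray and lid are one piece. Origin: centre of its underside.
- weight: Polished steel check weight with a knob, 44 mm across, 66 mm high, standing just right of scale_1, about 158 mm to the right of its centre line and beside the keypad. Loose. Origin: centre of its underside.
- jar: Glass sample jar with a white cap, 52 mm across, 75 mm high, standing just right of scale_2 beside the keypad. Loose. Origin: centre of its underside.
- scoop: Stainless hand scoop lying on the table between the robot and the scales; blade 110 x 70 mm, 33 mm high, along its +x, 22 mm round handle 100 mm long along its -x. Loose. Origin: on the table at the root of the handle.
- brush: Hand brush lying on the table between the robot and the scales, along its x. Loose. Origin: its underside.
- cup: Stainless mug, 84 mm across, 100 mm high, on the table at the left. Loose. Origin: centre of its underside.
- sanitizer: Clear plastic bottle, 68 mm across, 150 mm high, on the table at the right. Loose. Origin: centre of its underside.
- bowl: Stainless bowl, 100 mm across, 45 mm high, on the table at the left front. Loose. Origin: centre of its underside.
There are look-alikes about, which are no part of the job. What is shaped like the cup but red is not meant.

How it is judged:
By the outcome, as a careful person would: the job done as asked, in the order asked, and still so for the second after the job is handed in, with the robot touching nothing.
It also fails if it takes over 35 s, if anything falls off the work surface, if the arm or the gripper's body presses on something with over 40 N, if the wrist force passes 120 N, or if a joint passes its speed limit or range.

## Working session

There is one attempt and no reset: what is moved stays moved. The work goes in short steps, Python scripts to look and compute and a shell command to move; the robot and the scene stay as the last step left them, time stands still between calls to the robot, and variables do not carry over. Pictures are saved under pics/ and viewed, about 8 in all and at most 12, crops included, and the job is handed in when it is done.

```bash
mkdir -p pics
cat > h.py <<'E'
from cell import ctrl
import numpy as np, cv2
def cam(n):
    i=ctrl.camera_info(n); return 192/np.tan(np.radians(i["vfov"]/2)),i["cx"],i["cy"],np.array(i["cam_to_world"])
def plane(n,u,v,z):
    f,cx,cy,T=cam(n); d=T[:3,:3]@[(u-cx)/f,(v-cy)/f,1]; o=T[:3,3]; return o+d*(z-o[2])/d[2]
def pt(n,u,v,dep):
    f,cx,cy,T=cam(n); d=dep[int(v),int(u)]; return T[:3,:3]@(np.array([(u-cx)/f,(v-cy)/f,1])*d)+T[:3,3]
E
python3 - <<'E'
from h import *
o=ctrl.get_obs(); print(o["time_s"],o["tcp_pos"],o["ee_rot"],o["force"])
for n in("top","side"):
    p,d=ctrl.snapshot(n); np.savez(f"{n}.npz",p=p,d=d); cv2.imwrite(f"pics/{n}.png",p[:,:,::-1]); print(n,cam(n))
E
```

```text
0.0 [ 0.19857151 -0.6184021   0.22948725] [ 0.5708168   0.41693277  0.57190367 -0.41624686] [-0.8509534   0.01920528  1.33308846]
top (np.float64(475.2661538954429), 261.3072805813324, 183.93590076713326, array([[-5.90936023e-03, -9.94965953e-01,  1.00039154e-01,
         2.88354062e-01],
       [-9.99982039e-01,  5.97985318e-03,  4.04803770e-04,
        -2.91779558e-03],
       [-1.00098542e-03, -1.00034965e-01, -9.94983419e-01,
         1.53360096e+00],
       [ 0.00000000e+00,  0.00000000e+00,  0.00000000e+00,
         1.00000000e+00]]))
side (np.float64(449.666500950107), 254.52081328334538, 204.10705988654752, array([[ 0.87428996, -0.29611671,  0.38461924, -0.13488255],
       [-0.48526657, -0.55205723,  0.67804806, -1.06636457],
       [ 0.01155047, -0.77945347, -0.62635363,  1.05905771],
       [ 0.        ,  0.        ,  0.        ,  1.        ]]))
```

View pics/top.png

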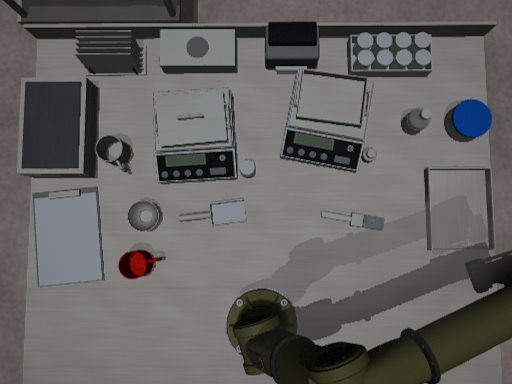

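View pics/side.png

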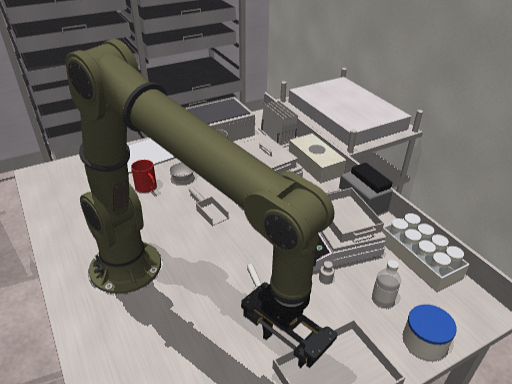

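The top view shows two candidate scales. The left one (195,135) has a lidded tray with a strap handle at (190,117). The right one (325,130) has an open tray at (332,98). The tare-key candidates are about (222,174) on the left scale and (346,164) on the right. I choose the right one and will check it in a crop. The side view has the right keypad hidden by the arm.

Run:
```python
from h import *
z=np.load("top.npz"); p=z["p"]
c=p[60:180,270:390]; c=cv2.resize(c,None,fx=5,fy=5,interpolation=cv2.INTER_CUBIC); c=cv2.convertScaleAbs(c,alpha=1.3)
cv2.imwrite("pics/crop.png",c[:,:,::-1])
```

```text
(no output)
```

View pics/crop.png

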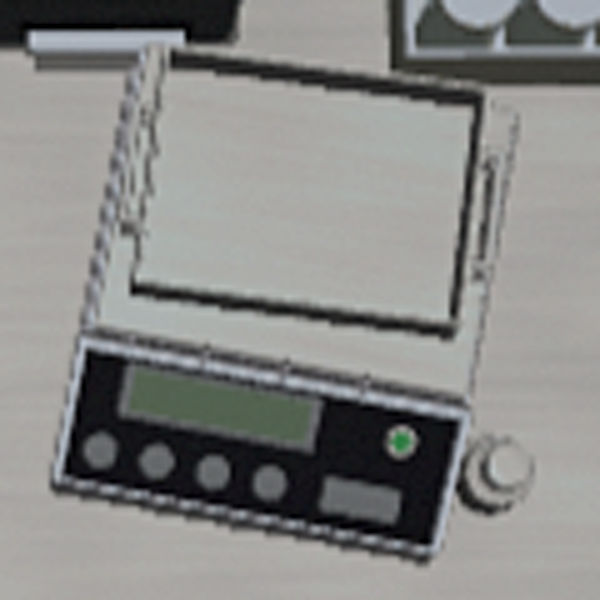

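The crop confirms an open, empty tray. Four round keys run from crop (100,451) to (270,482), and the long tare key is at crop (360,499), which is image (342,160). The check weight is at the right, crop (497,470). Next I measure the keys.

Run:
```python
from h import *
from scipy.spatial.transform import Rotation as R
z=np.load("top.npz"); p=z["p"]; d=z["d"]
g=cv2.cvtColor(p,cv2.COLOR_RGB2GRAY)
g5=cv2.resize(g[60:180,270:390],None,fx=5,fy=5,interpolation=cv2.INTER_CUBIC)
m=((g5>55)&(g5<160)).astype(np.uint8)
P={}
for n,(u,v),r in [("a",(100,451),20),("b",(157,461),20),("c",(213,471),20),("d",(270,482),20),("t",(360,499),48)]:
    k=np.zeros_like(m)
    if n=="t": cv2.fillPoly(k,[cv2.boxPoints(((u,v),(96,48),10)).astype(np.int32)],1)
    else: cv2.circle(k,(u,v),r+3,1,-1)
    M=cv2.moments(m*k,True); uu,vv=M["m10"]/M["m00"],M["m01"]/M["m00"]
    U,V=270+(uu+.5)/5-.5,60+(vv+.5)/5-.5
    P[n]=plane("top",U,V,.061); print(n,U,V,P[n],pt("top",round(U),round(V),d),M["m00"])
A=np.array([P[k][:2] for k in "abcdt"]); s=np.array([98,62,26,-10,-68])/1e3
# y axis fit
c=np.polyfit(s,A,1); yv=c[0]/np.linalg.norm(c[0]); print("slope",np.linalg.norm(c[0]),"pred tare",c[1]+c[0]*-.068)
yaw=np.arctan2(-yv[0],yv[1]); print("yaw",np.degrees(yaw))
o=ctrl.get_obs(); q=o["ee_rot"]; Rt=R.from_quat(q[[1,2,3,0]]); print(Rt.as_matrix().round(3))
# weight position
print("weight knob",plane("top",270+505/5,60+462/5,.066))
```

```text
a 289.567027677497 149.63273164861613 [ 0.5440202  -0.09159773  0.061     ] [ 0.54309735 -0.09303076  0.05954453] 831.0
b 300.8820823244552 151.79225181598062 [ 0.53695047 -0.12698812  0.061     ] [ 0.53712358 -0.12776712  0.05604426] 826.0
c 312.19779141104294 153.94723926380368 [ 0.52990193 -0.16234656  0.061     ] [ 0.53101677 -0.16256504  0.05320165] 815.0
d 323.4330477356181 156.07319461444308 [ 0.52295366 -0.19742067  0.061     ] [ 0.52293935 -0.19585973  0.06259459] 817.0
t 341.58394513916903 159.576764824526 [ 0.51152426 -0.25400845  0.061     ] [ 0.51068237 -0.25585296  0.05765485] 2479.0
slope 0.9975414951357348 pred tare [ 0.51154853 -0.25411778]
yaw -11.305206158826781
[[-0.001  0.952  0.306]
 [ 0.002  0.306 -0.952]
 [-1.    -0.    -0.002]]
weight knob [ 0.53285421 -0.34554011  0.066     ]
```

```bash
cat >> h.py <<'E'
from scipy.spatial.transform import Rotation as R
yaw=np.radians(-11.3); ex=np.array([np.cos(yaw),np.sin(yaw),0]); ey=np.array([-np.sin(yaw),np.cos(yaw),0]); ez=np.array([0,0,1.])
t=np.radians(20); n=-np.sin(t)*ex+np.cos(t)*ez
KEY=np.array([.5115,-.254,.061])
def go(h,tilt=20,key=KEY):
    a=np.radians(tilt); xt=np.sin(a)*ex-np.cos(a)*ez; zt=-ey
    G=R.from_matrix(np.c_[xt,np.cross(zt,xt),zt])
    o=ctrl.get_obs(); Rt=R.from_quat(o["ee_rot"][[1,2,3,0]])
    tgt=key+n*h-xt*.008
    print("tip err above key (ex,ey,n frame)",[(o["tcp_pos"]+Rt.as_matrix()[:,0]*.008-key)@k*1e3 for k in (np.cross(ey,n),ey,n)])
    print("shift",(Rt.inv().apply(tgt-o["tcp_pos"])*1e3).round(1),"turn",np.degrees((Rt.inv()*G).as_rotvec()).round(1),"force",o["force"].round(2),"t",o["time_s"])
E
python3 -c "
from h import *
go(.13)"
```

```text
tip err above key (ex,ey,n frame) [np.float64(-166.31623149503085), np.float64(-418.64483914299956), np.float64(231.42827914046376)]
shift [  39.3  368.1 -274.1] turn [28.8 -5.2 19.6] force [0.35 0.29 0.64] t 0.1
```

```bash
python3 -m jog '[[[3,31,-23],[3,0,2]],[[7,61,-46],[6,-1,4]],[[10,92,-69],[9,-1.5,6]],[[13,123,-91],[12,-2,8]],[[16,153,-114],[15,-2.5,10]],[[20,184,-137],[18,-3,12]],[[23,215,-160],[21,-4,14]],[[26,245,-183],[24,-4.5,16]],[[30,276,-206],[27,-5,18]],[[33,307,-229],[28.8,-5.2,19.6]]]' 1 10; python3 -c "
from h import *
go(.13)"
```

```text
time_s: 0.93
tcp_pos: [0.4211, -0.3051, 0.1968]
ee_rot: [0.537, 0.617, 0.345, -0.461]
force: [0.8, -0.8, -0.8]
gripper_width: 0.0283
tip err above key (ex,ey,n frame) [np.float64(-27.44243024562398), np.float64(-67.79828761082473), np.float64(146.55493717341977)]
shift [ 16.5  27.3 -67.9] turn [-0.1  0.1 -0.1] force [ 0.79 -0.81 -0.76] t 0.9333
```

```bash
python3 -m jog '[[[8,14,-34],[0,0,0]],[[16,27,-68],[0,0,0]],[[46,27,-68],[0,0,0]],[[76,27,-68],[0,0,0]],[[96,27,-68],[0,0,0]],[[96,27,-68],[0,0,0]],[[96,27,-68],[0,0,0]]]'
python3 - <<'E'
from h import *
go(.02)
p,d=ctrl.snapshot("top"); q,_=ctrl.snapshot("side"); go(.02)
a=cv2.resize(p[90:190,270:390],(720,600),interpolation=cv2.INTER_CUBIC)
b=cv2.resize(q[190:310,240:400],(800,600),interpolation=cv2.INTER_CUBIC)
cv2.imwrite("pics/a2.png",a[:,:,::-1]); cv2.imwrite("pics/b2.png",cv2.convertScaleAbs(b,alpha=1.4)[:,:,::-1])
f,cx,cy,T=cam("side"); r=T[:3,:3].T@(KEY-T[:3,3]); print("key in side px",cx+f*r[0]/r[2],cy+f*r[1]/r[2])
E
```

```text
time_s: 1.52
tcp_pos: [0.4907, -0.2511, 0.1153]
ee_rot: [0.536, 0.616, 0.347, -0.461]
force: [-0.2, -0.8, 0.4]
gripper_width: 0.0007
tip err above key (ex,ey,n frame) [np.float64(-1.169541562863561), np.float64(-1.2402910638754654), np.float64(50.24433038738527)]
shift [30.2  1.2 -1.2] turn [0.  0.  0.1] force [-0.2  -0.76  0.41] t 1.5167
tip err above key (ex,ey,n frame) [np.float64(0.9543939983367653), np.float64(-2.411404245907425), np.float64(52.04513568122367)]
shift [32.  -1.  -2.5] turn [ 0.   0.2 -0.1] force [-0.24 -0.61  0.14] t 1.6167
key in side px 304.8305833850591 247.68677128188835
```

View pics/b2.png

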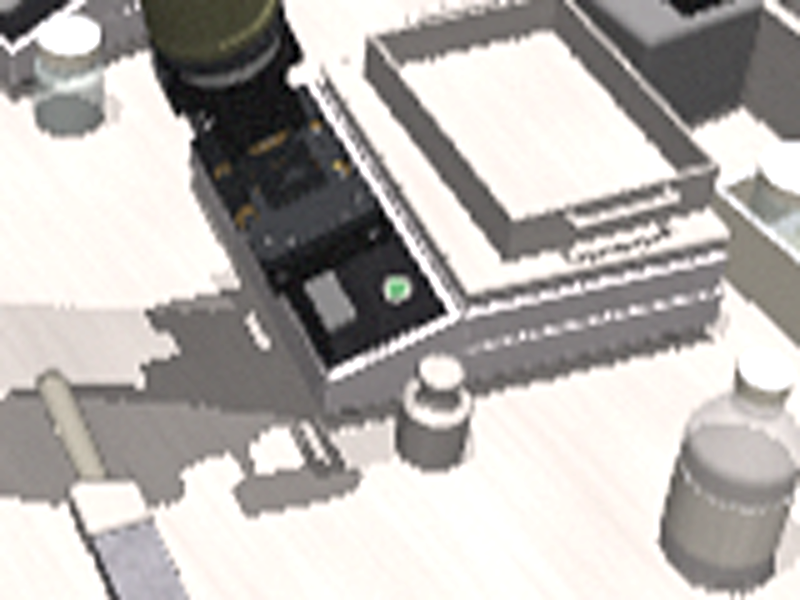

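The side crop shows the tare key at crop (328,298), which is side pixel (305.6,249.6). The predicted pixel was (304.8,247.7), so they agree to about 2 px. The shut fingers are just left of and above the key, with the tray well clear. I descend now.

```bash
python3 -m jog '[[[12,0,-1],[0,0,0]],[[24,0,-1],[0,0,0]],[[36,0,-1],[0,0,0]],[[42,0,-1],[0,0,0]],[[42,0,-1],[0,0,0]],[[42,0,-1],[0,0,0]]]'; python3 -c "
from h import *
go(0)"
```

```text
time_s: 2.12
tcp_pos: [0.506, -0.2543, 0.078]
ee_rot: [0.537, 0.616, 0.345, -0.461]
force: [-0.4, -0.0, -0.6]
gripper_width: 0.0007
tip err above key (ex,ey,n frame) [np.float64(0.8042569323351133), np.float64(-1.3691205555497679), np.float64(9.824679392109815)]
shift [ 9.8 -0.8 -1.4] turn [ 0.   0.1 -0.1] force [-0.4  -0.05 -0.6 ] t 2.1167
```

```bash
python3 - <<'E'
from h import *
p,d=ctrl.snapshot("top"); q,_=ctrl.snapshot("side"); go(0)
b=cv2.resize(q[210:280,270:350],(800,700),interpolation=cv2.INTER_CUBIC)[:600]
cv2.imwrite("pics/b3.png",cv2.convertScaleAbs(b,alpha=1.6,beta=25)[:,:,::-1])
E
python3 -m jog '[[[3,0,-1],[0,0,0]],[[6,0,-1],[0,0,0]],[[8,0,-1],[0,0,0]],[[8,0,-1],[0,0,0]]]'; python3 -m jog '[[[2,0,0],[0,0,0]],[[2,0,0],[0,0,0]]]'
```

```text
tip err above key (ex,ey,n frame) [np.float64(1.096904387240966), np.float64(-1.4283969084925938), np.float64(10.01317125869342)]
shift [10.  -1.1 -1.4] turn [ 0.   0.2 -0.2] force [ 0.24 -0.52  0.34] t 2.2167
time_s: 2.55
tcp_pos: [0.5087, -0.2533, 0.0693]
ee_rot: [0.537, 0.616, 0.346, -0.461]
force: [-0.8, 0.2, 0.1]
gripper_width: 0.0004
time_s: 2.72
tcp_pos: [0.5094, -0.2535, 0.0675]
ee_rot: [0.537, 0.616, 0.346, -0.461]
force: [-0.2, 0.6, 1.7]
gripper_width: 0.0007
```

View pics/b3.png

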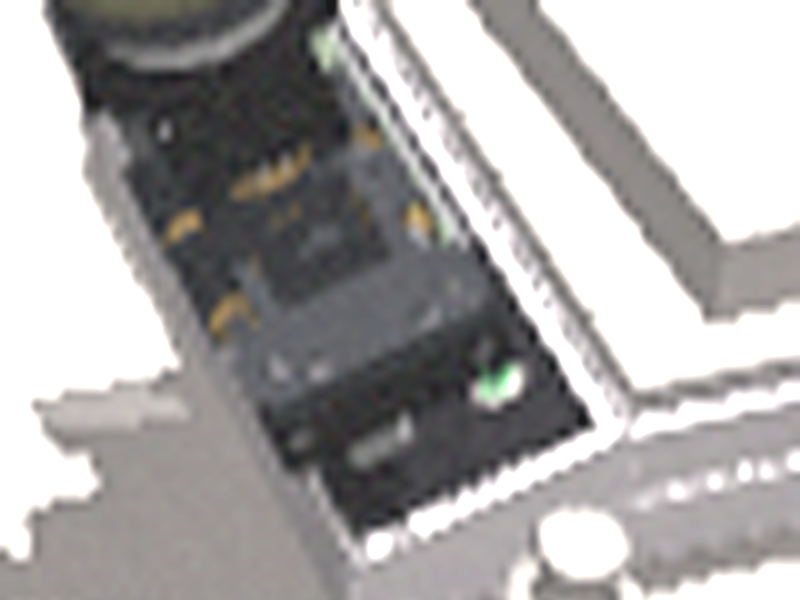

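The picture shows the gripper above the tare key, with only the key's right end visible at (380,440), clear of the weight and the tray. Contact is beginning at about 1.7 N.

```bash
python3 -m jog '[[[2,0,0],[0,0,0]],[[2,0,0],[0,0,0]]]';python3 -m jog '[[[2,0,0],[0,0,0]],[[2,0,0],[0,0,0]]]'; python3 -c "
from h import *
go(0)"
```

```text
time_s: 2.88
tcp_pos: [0.5101, -0.2536, 0.0657]
ee_rot: [0.537, 0.616, 0.346, -0.461]
force: [-0.5, 0.7, 3.2]
gripper_width: 0.0002
time_s: 3.05
tcp_pos: [0.5108, -0.2538, 0.0638]
ee_rot: [0.537, 0.616, 0.346, -0.461]
force: [-1.7, 1.0, 3.3]
gripper_width: 0.0009
tip err above key (ex,ey,n frame) [np.float64(0.30161770788379144), np.float64(0.046249986906464806), np.float64(-5.083779160498104)]
shift [-5.1 -0.3  0.1] turn [ 0.   0.1 -0.1] force [-1.67  1.02  3.3 ] t 3.05
```

Force and travel match the key spring (about 3.7 N at 5 mm). One more step to seat the key, then I release.

```bash
python3 -m jog '[[[1.5,0,0],[0,0,0]],[[1.5,0,0],[0,0,0]],[[1.5,0,0],[0,0,0]]]'; python3 -c "
from h import *
go(0)"
```

```text
time_s: 3.3
tcp_pos: [0.511, -0.2539, 0.0633]
ee_rot: [0.537, 0.616, 0.346, -0.461]
force: [-7.9, 3.5, 13.5]
gripper_width: 0.0006
tip err above key (ex,ey,n frame) [np.float64(0.31706689460858467), np.float64(0.024103862515261074), np.float64(-5.637942950512724)]
shift [-5.6 -0.3  0.1] turn [ 0.   0.1 -0. ] force [-7.89  3.5  13.48] t 3.3
```

The key is at its end stop with about 16 N, under the 30 N limit. I withdraw along the normal.

```bash
python3 -m jog '[[[-3,0,0],[0,0,0]],[[-8,0,0],[0,0,0]],[[-20,0,0],[0,0,0]],[[-45,0,0],[0,0,0]],[[-75,0,0],[0,0,0]],[[-105,0,0],[0,0,0]],[[-135,0,0],[0,0,0]],[[-145,-30,0],[0,0,0]],[[-150,-65,0],[0,0,0]],[[-155,-100,0],[0,0,0]]]'; python3 -m jog '[[[0,-30,30],[0,0,0]],[[0,-30,60],[0,0,0]],[[0,-30,90],[0,0,0]],[[0,-30,120],[0,0,0]],[[0,-30,120],[0,0,0]]]'
python3 - <<'E'
from h import *
go(0); z=np.load("top.npz")
p,d=ctrl.snapshot("top"); 
c=np.hstack([z["p"][60:180,270:390],p[60:180,270:390]])
cv2.imwrite("pics/end.png",cv2.resize(c,(800,400),interpolation=cv2.INTER_CUBIC)[:,:,::-1])
df=cv2.absdiff(cv2.cvtColor(p,cv2.COLOR_RGB2GRAY),cv2.cvtColor(z["p"],cv2.COLOR_RGB2GRAY))
print((df[60:172,150:245]>30).sum(),(df[60:172,270:390]>30).sum())
E
```

```text
time_s: 4.13
tcp_pos: [0.3836, -0.2357, 0.1721]
ee_rot: [0.532, 0.617, 0.347, -0.465]
force: [-1.7, -0.7, 0.1]
gripper_width: 0.0007
time_s: 4.55
tcp_pos: [0.3366, -0.3513, 0.1649]
ee_rot: [0.535, 0.616, 0.345, -0.463]
force: [0.2, -0.2, 0.1]
gripper_width: 0.0005
tip err above key (ex,ey,n frame) [np.float64(-107.74385569614076), np.float64(-129.66845670898078), np.float64(141.72932681000717)]
shift [ 141.   107.4 -130.7] turn [-0.3  0.2  0.1] force [ 0.18 -0.19  0.11] t 4.55
0 0
```

View pics/end.png

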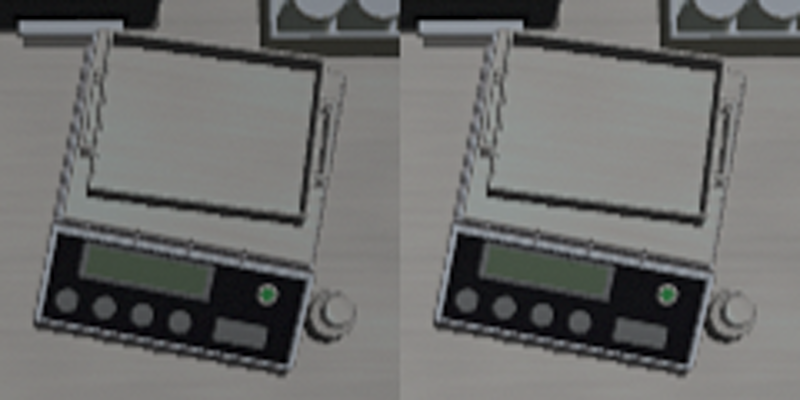

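The before and after views are identical: tare key at (640,333) back up, weight at (735,312) and tray unmoved. The arm is clear with no contact force.

```bash
python3 -c "
from h import *
print(ctrl.get_obs()['joint_velocities'].round(3)); print(ctrl.sign_off())"
```

```text
[-0.013 -0.03  -0.058  0.038 -0.016  0.027 -0.02 ]
the job is handed in; nothing more can be done
None
```

I pressed the tare key of the scale with the open tray (the right-hand one) using the shut fingertips, square to the sloping keypad. It went down about 5.6–6 mm to its stop. The last reading there was about 16 N, under the 30 N limit. I then withdrew and handed the job in at about 4.6 s.

**Last checks:**
- **Contact:** the wrist force was back to about zero and the arm was clear of everything.
- **Scene:** the top view showed no changed pixels around either scale, their trays or the weight, and the key looks back up.
- **Not measured directly:** I had no reading of the key's travel or of the scale registering the press. I judged both from the tip position and the force, which followed the key's spring up to its stop.
- **Small disagreement:** the side view put the key about 2 px from where the top-view measurement predicted, which is within calibration and key-height effects.

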